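# Sweep the loose heat sinks into the parts tray on an electronics repair mat

### The job

Clear the repair mat: with your closed fingertips, gently sweep the three small finned heat sinks across the mat and through the open side of the three-sided parts tray, until all three lie completely inside it. Only push them along the mat, never pinch, press down on or lift them, keep them on the mat, and leave everything else on the bench where it stands.

Things in the scene. Friction and masses are not known exactly. Their poses are not given: they have to be found in the camera images.
- mat: flat blue silicone repair mat, 360 mm (its x) by 480 mm (its y), 3 mm thick, fixed to the bench. Origin: centre of its underside, on the bench top; z up. Everything on it stands on its level top, 3 mm above the bench; the tray has no raised floor
- tray: three-sided aluminium parts tray fixed on the mat: back and two side walls 14 mm high, 6 mm thick; the front is open and its thin grey floor flush with the mat (no step). Origin: middle of the open mouth, at the mat's top. +y points in through the mouth to the back wall, x along the mouth, z up. Inside: 220 mm wide (x -110 to 110 mm), 85 mm deep (y 0 at the mouth to 85 mm at the back wall)
- sink_a: finned aluminium heat sink, one of three alike: a square block 30 x 30 mm, 14 mm high, about 25 g, lying base down with its fins up, loose on the mat. Origin: centre of its underside, z up; x runs along the fins
- sink_b: finned aluminium heat sink, one of three alike: a square block 30 x 30 mm, 14 mm high, about 25 g, lying base down with its fins up, loose on the mat. Origin: centre of its underside, z up; x runs along the fins
- sink_c: finned aluminium heat sink, one of three alike: a square block 30 x 30 mm, 14 mm high, about 25 g, lying base down with its fins up, loose on the mat. Origin: centre of its underside, z up; x runs along the fins
- jar: closed plastic flux jar with a black cap, 36 mm across and 36 mm high, about 40 g, standing loose on the mat. Leave it. Origin: centre of its underside
- relay: black relay, 26 x 26 mm block on a 30 x 30 x 3 mm grey foot, 24 mm high in all, smooth without fins, about 30 g, loose on the mat. Leave it. Origin: centre of its underside
- capacitor: black can capacitor standing upright on the mat, 18 mm across and 28 mm high, 15 g. Leave it. Origin: centre of its underside
- meter: red multimeter lying on the bench to the robot's right of the mat, 150 mm (its x) by 76 mm, 38 mm high. Leave it. Origin: centre of its underside
- driver: screwdriver lying on the bench to the robot's left of the mat, about 200 mm long with a red handle. Leave it. Origin: underside, near its middle
- bottle: white bottle, 56 mm across, 120 mm high, standing on the bench to the robot's left of the mat. Leave it. Origin: centre of its underside

How it is judged:
By the outcome, as a careful person would: the job done as asked, in the order asked, and still so for the second after the job is handed in, with the robot touching nothing.
It also fails if it takes over 67 s, if anything falls off the work surface, if the arm or the gripper's body presses on something with over 40 N, if the wrist force passes 120 N, or if a joint passes its speed limit or range.

### The arm

A 6-joint arm with a two-finger parallel gripper is mounted at the origin on the work surface. World frame = base frame: x ahead of the robot, y to its left, z up, the work surface at z = 0. Lengths are in mm, angles in rad, forces in N, time in s.
With the tool pointing down it reaches from about 275 to 750 mm from the base axis. Payload 10.2 kg.
Tool frame: the origin (TCP) lies between the finger pads; the fingertips stand 8 mm ahead of it and the grasp point (between the pads) lies 11 mm behind it; z points along the fingers, y is the line along which they close (so a half turn about z gives the same grasp; the last joint's range is limited). The gripper opens to 85 mm and grips with 20 to 120 N. Pads are 22 mm wide; open, the fingers measure 114 mm over their backs; the gripper's body (76 mm by 85 mm) begins 54 mm behind the grasp point. The pads swing forward as they close: fully open they stand 13 mm farther back than shut.
Start: joints at [1.089, 0.313, 1.498, -0, 1.331, -0.223], TCP at [134.371, 507.519, 239.294] pointing down, gripper open.
Joint ranges: [-2.94, 2.94], [-0.97, 2.17], [0.19, 2.56], [-1.23, 4.37], [0.02, 3.11], [-2.88, 2.88]. Speed limits (rad/s): [2.39, 2.39, 3.01, 3.14, 3.14, 3.14].

### API

Orientations are given as a unit quaternion [w, x, y, z].
In Python, from rig import * gives the robot as it stands.
- The arm moves only by the shell command python3 -m handwheel 'ROWS' [FORCE]. ROWS is JSON, a list that holds one entry, the list of rows, each a list of 7 numbers: the shift along the world's x, y, z in mm, then the turn, a rotation vector about the world's x, y, z in degrees, then the opening, from -1 (shut) to 1 (fully open). A call has 1 to 8 rows; each row shifts and turns the commanded pose from where the row before left it; what a row does not reach is not made up. A row lasts 1/8 s, in which the tool goes at most 62.5 mm and 10.7 degrees, less where a joint would pass 70% of its speed; a pose out of reach is approached as far as the arm can. A call is refused whole if a number of a shift passes 62.5 or a number of a turn 10.7, either way. A call with a gripper value outside its range is refused whole. The fingers move at their own pace and stop on an object; FORCE is the grip in N (left out, the last holds). Time passes only in rows, so rows that do not move let the fingers close. It gives the time, the measured TCP pose, the force, the opening and the grip force at its end, in the units of the state.
- sense(): the state, without advancing time (a new reading comes with each control period).
- capture(name): name is "scene" or "side" or "wrist"; returns a dict with "image" (480x640x3 uint8, red, green, blue), "fx", "fy", "cx", "cy" (pixels), "dist_coeffs" ([k1, k2, p1, p2, k3] as OpenCV has them; the pictures are not rectified), "rvec" (rotation vector, rad) and "tvec" (3), from world to camera coordinates, as OpenCV has them; the wrist camera has in their place "hand_eye" (4x4, takes a point from camera to tool coordinates, whose origin is the TCP and whose axes are the flange's). Camera axes: x right, y down, z forward; pixel columns grow to the right and rows downward; lengths in mm; the calibration is good to about 2 mm. A picture is of the moment at which its call begins: read the wrist's pose just before it. There is no depth.
- finish_job(): hands the job in; it is judged then, once.
The state is a dict: "time_s": time; "joints": joint angles; "dq": joint speeds; "tau": joint torques, N m; "eef_pos": TCP position; "ee_rot": TCP orientation; "force": force on the tool from outside, world axes, zero at the start; "wrist_torque": the same for the moment, N m; "grip_width": opening from 0.0 (shut) to 1.0 (fully open); "grip_force": force on a finger pad.
Only numpy, scipy, OpenCV 4.12 (cv2) and the standard library are available. Lean on these libraries where they do the work, as an engineer would, in place of code of your own. Each camera call takes 0.05 s, during which the arm holds its last target. There are 200 camera calls.

## Working session

There is one attempt and no reset: what is moved stays moved. The work goes in short steps, Python scripts to look and compute and a shell command to move; the robot and the scene stay as the last step left them, time stands still between calls to the robot, and variables do not carry over. Pictures are saved under pics/ and viewed, at most 10 in all, crops included, and the job is handed in when it is done.

```bash
mkdir -p pics; cat > h.py <<'E'
from rig import *
import numpy as np, cv2
def snap(n,f):
    c=capture(n); cv2.imwrite(f,cv2.cvtColor(c["image"],cv2.COLOR_RGB2BGR))
    np.save(f[:-4]+".npy",{k:v for k,v in c.items()},allow_pickle=True); return c
def p2w(f,pts,z=3.):
    c=np.load(f[:-4]+".npy",allow_pickle=True).item()
    K=np.array([[c["fx"],0,c["cx"]],[0,c["fy"],c["cy"]],[0,0,1.]])
    R=cv2.Rodrigues(np.array(c["rvec"],float))[0]; t=np.array(c["tvec"],float).ravel()
    u=cv2.undistortPoints(np.array(pts,float).reshape(-1,1,2),K,np.array(c["dist_coeffs"],float)).reshape(-1,2)
    o=-R.T@t; out=[]
    for i,q in enumerate(u):
        d=R.T@np.array([*q,1]); zz=z[i] if np.ndim(z) else z
        out.append(o+d*(zz-o[2])/d[2])
    return np.round(np.array(out),1)
E
python3 - <<'E'
from h import *
for n in("scene","side"):
    c=snap(n,f"pics/{n}0.png"); R=cv2.Rodrigues(np.array(c["rvec"],float))[0]; print(n,-R.T@np.array(c["tvec"]).ravel(),R[2])
print(sense())
E
```

```text
scene [1104.8925309  -820.72885102  770.31290345] [-0.43941058  0.66499154 -0.60390777]
side [ 430.77360751 1132.46276019 1007.94932725] [ 0.08929003 -0.76392511 -0.63909758]
{'time_s': 0.1, 'joints': array([ 1.08859096e+00,  3.13351326e-01,  1.49834441e+00,  7.10800714e-07,
        1.33102069e+00, -2.23439594e-01]), 'dq': array([-0.00027989,  0.0004216 , -0.00260295, -0.00060481,  0.0003909 ,
        0.00016682]), 'tau': array([ 2.65365881e-03, -4.12897789e+01, -2.60140979e+01, -1.76256499e-04,
        3.04333742e-03,  6.17896262e-05]), 'eef_pos': array([134.26754308, 507.31167393, 238.82045309]), 'ee_rot': array([-1.94481616e-04,  1.29022275e-01,  9.91641536e-01, -5.27153080e-04]), 'force': array([-0.91376543,  0.06798311, -0.15966575]), 'wrist_torque': array([0.03236885, 0.04243914, 0.00733432]), 'grip_force': 0.0, 'grip_width': 1.002339744929117}
```

View pics/scene0.png

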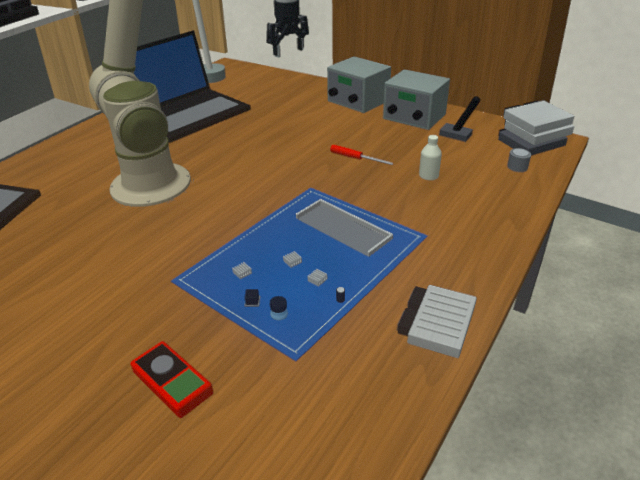

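View pics/side0.png

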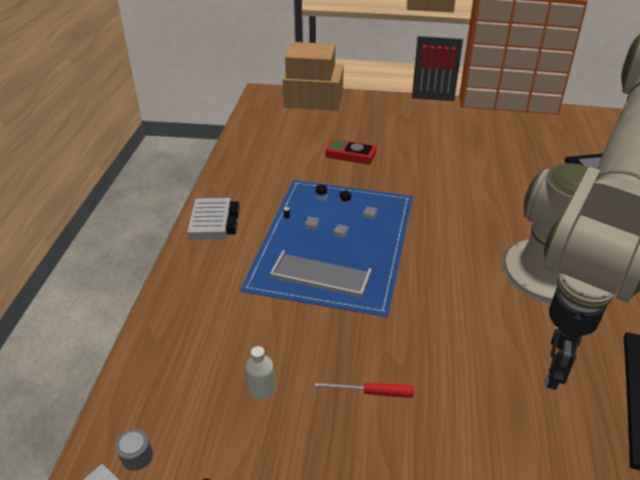

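The tray lies at the far +y end of the mat with its mouth facing −y. In the scene picture the sinks are near (242,270), (291,259) and (317,277). The relay is at (252,297), the jar at (279,305) and the capacitor at (340,295). I'll enlarge both views.

```bash
python3 - <<'E'
import cv2
a=cv2.imread("pics/scene0.png")[185:360,172:432]; cv2.imwrite("pics/sc1.png",cv2.resize(a,None,fx=3,fy=3,interpolation=cv2.INTER_CUBIC))
a=cv2.imread("pics/side0.png")[175:315,240:420]; cv2.imwrite("pics/sd1.png",cv2.resize(a,None,fx=4,fy=4,interpolation=cv2.INTER_CUBIC))
E
```

```text
(no output)
```

View pics/sc1.png

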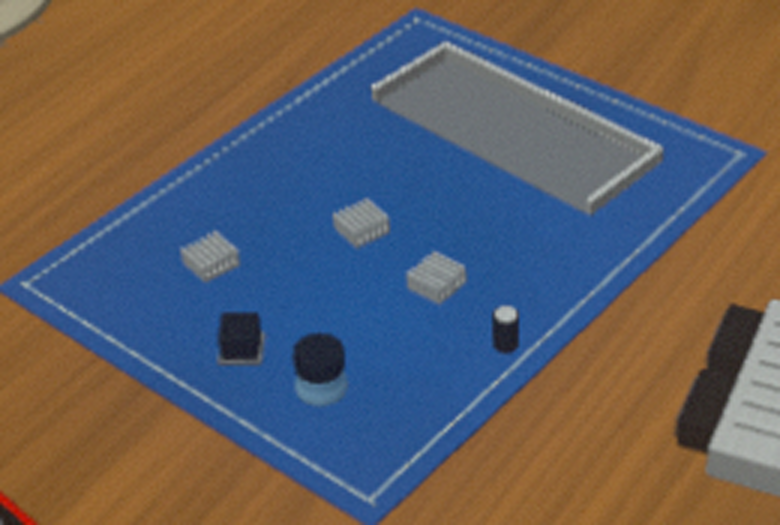

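View pics/sd1.png

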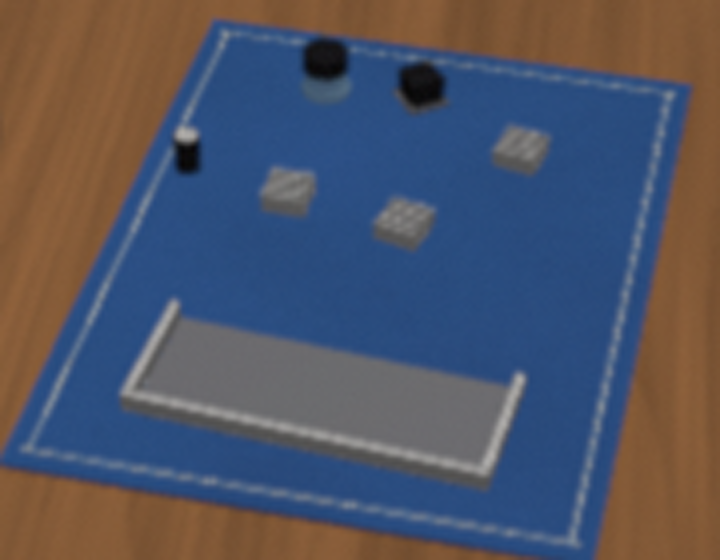

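```bash
python3 - <<'E'
from h import *
nm="mat1 mat2 mat3 mat4 mouthL mouthR backL backR sA sB sC relay jar cap".split()
z=[3,3,3,3,3,3,17,17,17,17,17,27,39,31]
s=np.array([(417,10),(765,154),(372,524),(0,288),(375,101),(590,212),(446,45),(660,150),(209,249),(361,216),(437,269),(240,330),(319,350),(506,314)])/3+[172,185]
d=np.array([(595,560),(0,463),(215,20),(692,87),(519,386),(180,318),(490,470),(127,395),(524,143),(405,214),(289,183),(421,77),(326,50),(187,133)])/4+[240,175]
a=p2w("pics/scene0.png",s,z);b=p2w("pics/side0.png",d,z)
for n,i,j in zip(nm,a,b): print(n,i[:2],j[:2])
S=p2w("pics/scene0.png",np.array([(180,247),(214,232),(239,256),(203,266),(332,212),(368,199),(389,224),(355,232),(407,272),(436,252),(466,270),(437,287)])/3+[172,185],17)
print(S[:,:2])
E
```

```text
mat1 [405.3 207.4] [400.8 208.4]
mat2 [759.6 168.8] [756.9 174.7]
mat3 [ 707.2 -303.4] [ 706.2 -298.6]
mat4 [ 353.6 -265.9] [ 350.8 -258.6]
mouthL [453.9  69.8] [453.9  69.3]
mouthR [675.8  32.8] [673.   33.3]
backL [470.5 153.8] [465.6 157.6]
backR [693.7 113.2] [689.2 121.7]
sA [ 468.3 -163.5] [ 466.5 -158.8]
sB [541.1 -74.7] [539.9 -71.8]
sC [621.6 -95.8] [620.9 -94.8]
relay [ 548.5 -227.6] [ 543.5 -212.9]
jar [ 613.5 -225.1] [ 612.1 -220.3]
cap [ 695.3 -124.1] [ 695.  -122.9]
[[ 448.7 -172.9]
 [ 459.1 -146.4]
 [ 491.9 -158.3]
 [ 476.6 -180.6]
 [ 519.9  -82. ]
 [ 534.   -55.3]
 [ 564.1  -71.7]
 [ 547.9  -92.3]
 [ 605.1 -109.6]
 [ 610.8  -80.5]
 [ 639.7  -86. ]
 [ 632.  -112. ]]
```

```bash
python3 -m handwheel '[[[20,-44,0,0,0,0.7,-1],[20,-44,0,0,0,0.7,-1],[20,-44,0,0,0,0.7,-1],[20,-44,0,0,0,0.7,-1],[20,-44,0,0,0,0.7,-1],[20,-44,0,0,0,0.7,-1],[20,-44,0,0,0,0.7,-1],[20,-44,0,0,0,0.4,-1]]]' 20; python3 -m handwheel '[[[20,-44,0,0,0,0,-1],[20,-44,0,0,0,0,-1],[20,-44,0,0,0,0,-1],[20,-44,0,0,0,0,-1],[20,-44,0,0,0,0,-1],[20,-44,0,0,0,0,-1],[20,-44,0,0,0,0,-1],[0,0,0,0,0,0,-1]]]'
```

```text
time_s: 1.1
eef_pos: [294.6, 154.1, 239.3]
ee_rot: [0.0, 0.083, 0.997, 0.0]
force: [0.9, 0.5, 0.3]
grip_width: 0.001
grip_force: 0.0
time_s: 2.1
eef_pos: [434.7, -154.6, 238.5]
ee_rot: [-0.001, 0.085, 0.996, 0.0]
force: [-0.3, 0.1, -0.8]
grip_width: -0.002
grip_force: 0.0
```

```bash
python3 -m handwheel '[[[12,-24,-20,0,0,0,-1],[13,-24,-30,0,0,0,-1],[0,0,-40,0,0,0,-1],[0,0,-40,0,0,0,-1],[0,0,-40,0,0,0,-1],[0,0,-30,0,0,0,-1],[0,0,-20,0,0,0,-1],[0,0,0,0,0,0,-1]]]'; python3 - <<'E'
from h import *
snap("scene","pics/s2.png");snap("side","pics/d2.png")
a=cv2.imread("pics/s2.png")[200:320,190:350]; b=cv2.imread("pics/d2.png")[170:290,280:440]
cv2.imwrite("pics/c2.png",np.hstack([cv2.resize(q,(400,300),interpolation=cv2.INTER_CUBIC) for q in(a,b)]))
E
```

```text
time_s: 3.1
eef_pos: [458.6, -199.3, 18.4]
ee_rot: [-0.001, 0.083, 0.997, 0.001]
force: [0.1, 0.3, -0.0]
grip_width: 0.001
grip_force: 0.0
```

View pics/c2.png

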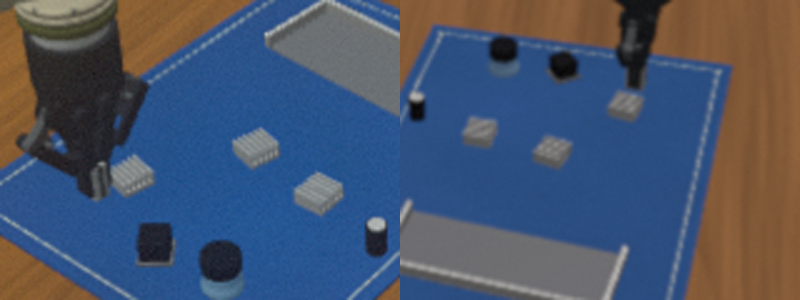

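The left crop shows the closed tips at (95,190), just behind sink A at (132,175). They are clear of the relay at (155,243), so I start pushing.

```bash
python3 -m handwheel '[[[2,0,-3,0,0,0,-1],[0.8,5,0,0,0,0,-1],[0.8,5,0,0,0,0,-1],[0.8,5,0,0,0,0,-1],[1.6,10,0,0,0,0,-1],[1.6,10,0,0,0,0,-1],[1.6,10,0,0,0,0,-1],[1.6,10,0,0,0,0,-1]]]';python3 -m handwheel '[[[1.6,10,0,0,0,0,-1],[1.6,10,0,0,0,0,-1],[1.6,10,0,0,0,0,-1],[1.6,10,0,0,0,0,-1],[1.6,10,0,0,0,0,-1],[1.6,10,0,0,0,0,-1],[1.6,10,0,0,0,0,-1],[0,0,0,0,0,0,-1]]]'; python3 - <<'E'
from h import *
snap("scene","pics/s3.png");snap("side","pics/d3.png")
a=cv2.imread("pics/s3.png")[200:320,190:350]; b=cv2.imread("pics/d3.png")[170:290,280:440]
cv2.imwrite("pics/c3.png",np.hstack([cv2.resize(q,(400,300),interpolation=cv2.INTER_CUBIC) for q in(a,b)]))
E
```

```text
time_s: 4.2
eef_pos: [470.3, -144.8, 16.3]
ee_rot: [0.0, 0.083, 0.997, -0.0]
force: [0.9, -1.5, 0.8]
grip_width: 0.001
grip_force: 0.6
time_s: 5.2
eef_pos: [481.3, -74.7, 16.2]
ee_rot: [-0.0, 0.083, 0.997, 0.0]
force: [-0.1, 0.0, 0.3]
grip_width: -0.002
grip_force: 0.0
```

View pics/c3.png

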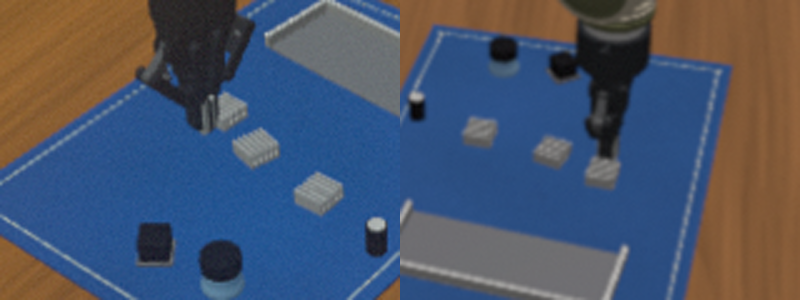

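Sink A (right crop at (602,170)) is riding squarely ahead of the tips, so I continue.

```bash
python3 -m handwheel '[[[1.6,10,0,0,0,0,-1],[1.6,10,0,0,0,0,-1],[1.6,10,0,0,0,0,-1],[1.6,10,0,0,0,0,-1],[1.6,10,0,0,0,0,-1],[1.6,10,0,0,0,0,-1],[1.6,10,0,0,0,0,-1],[1.6,10,0,0,0,0,-1]]]';python3 -m handwheel '[[[1.6,10,0,0,0,0,-1],[1.6,10,0,0,0,0,-1],[1.6,10,0,0,0,0,-1],[1.6,10,0,0,0,0,-1],[1.6,10,0,0,0,0,-1],[1.6,10,0,0,0,0,-1],[1.2,7,0,0,0,0,-1],[0,0,0,0,0,0,-1]]]'; python3 - <<'E'
from h import *
snap("scene","pics/s4.png");snap("side","pics/d4.png")
a=cv2.imread("pics/s4.png")[180:300,250:410]; b=cv2.imread("pics/d4.png")[180:300,250:410]
cv2.imwrite("pics/c4.png",np.hstack([cv2.resize(q,(400,300),interpolation=cv2.INTER_CUBIC) for q in(a,b)]))
E
```

```text
time_s: 6.3
eef_pos: [494.3, 5.2, 16.3]
ee_rot: [0.0, 0.083, 0.997, -0.0]
force: [0.9, -0.2, -0.3]
grip_width: -0.002
grip_force: 0.1
time_s: 7.3
eef_pos: [505.0, 71.9, 16.3]
ee_rot: [0.0, 0.083, 0.997, 0.0]
force: [-0.0, -0.1, -0.1]
grip_width: 0.003
grip_force: 0.0
```

View pics/c4.png

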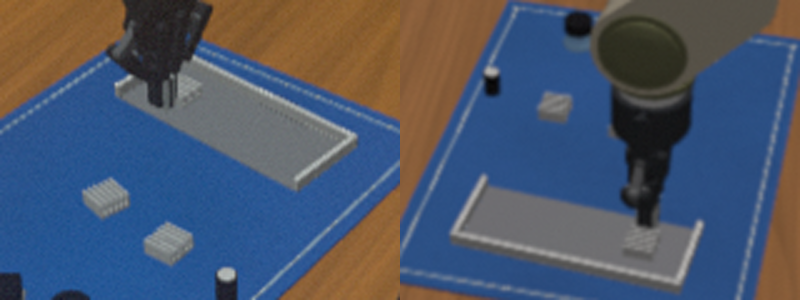

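Sink A is inside the tray (right crop at (640,240)), clear of both walls. Next is sink B.

```bash
python3 -m handwheel '[[[-1.6,-10,0,0,0,0,-1],[0,0,30,0,0,0,-1],[0,0,30,0,0,0,-1],[6,-35,0,0,0,0,-1],[6,-35,0,0,0,0,-1],[6,-35,0,0,0,0,-1],[6,-35,0,0,0,0,-1],[6,-35,0,0,0,0,-1]]]';python3 -m handwheel '[[[0,0,0,0,0,0,-1],[0,0,-30,0,0,0,-1],[0,0,-30,0,0,0,-1],[0,0,-1,0,0,0,-1],[0,0,0,0,0,0,-1]]]'
```

```text
time_s: 8.4
eef_pos: [533.1, -115.5, 76.3]
ee_rot: [-0.0, 0.083, 0.997, -0.0]
force: [-0.4, -1.1, -0.4]
grip_width: 0.002
grip_force: 0.0
time_s: 9.02
eef_pos: [533.7, -113.5, 16.3]
ee_rot: [0.001, 0.083, 0.997, -0.0]
force: [0.5, -0.7, 0.6]
grip_width: -0.0
grip_force: 0.0
```

```bash
python3 -m handwheel '[[[0.8,5,0,0,0,0,-1],[0.8,5,0,0,0,0,-1],[0.8,5,0,0,0,0,-1],[1.7,10,0,0,0,0,-1],[1.7,10,0,0,0,0,-1],[1.7,10,0,0,0,0,-1],[1.7,10,0,0,0,0,-1],[1.7,10,0,0,0,0,-1]]]';python3 -m handwheel '[[[1.7,10,0,0,0,0,-1],[1.7,10,0,0,0,0,-1],[1.7,10,0,0,0,0,-1],[0,0,0,0,0,0,-1]]]'; python3 - <<'E'
from h import *
snap("scene","pics/s5.png");snap("side","pics/d5.png")
a=cv2.imread("pics/s5.png")[180:300,250:410]; b=cv2.imread("pics/d5.png")[180:300,250:410]
cv2.imwrite("pics/c5.png",np.hstack([cv2.resize(q,(400,300),interpolation=cv2.INTER_CUBIC) for q in(a,b)]))
E
```

```text
time_s: 10.02
eef_pos: [544.5, -47.9, 15.4]
ee_rot: [0.0, 0.083, 0.997, -0.0]
force: [-0.7, -2.2, 3.5]
grip_width: -0.004
grip_force: 1.9
time_s: 10.52
eef_pos: [549.2, -17.5, 15.1]
ee_rot: [-0.0, 0.083, 0.997, 0.0]
force: [-0.7, 0.1, 0.4]
grip_width: 0.0
grip_force: 0.0
```

View pics/c5.png

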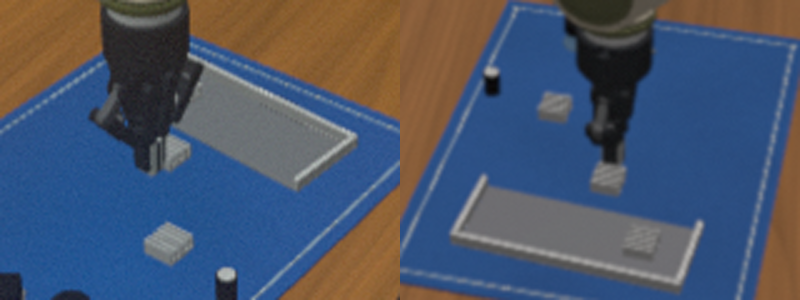

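Sink B (right crop at (608,178)) is square ahead of the tips, and A is still at (641,240). B's lane is clear.

```bash
python3 -m handwheel '[[[1.7,10,0.5,0,0,0,-1],[1.7,10,0.5,0,0,0,-1],[1.7,10,0,0,0,0,-1],[1.7,10,0,0,0,0,-1],[1.7,10,0,0,0,0,-1],[1.7,10,0,0,0,0,-1],[1.7,10,0,0,0,0,-1],[1.7,10,0,0,0,0,-1]]]';python3 -m handwheel '[[[0,0,0,0,0,0,-1],[-1.6,-10,0,0,0,0,-1],[0,0,30,0,0,0,-1],[0,0,30,0,0,0,-1],[0,0,0,0,0,0,-1]]]'
```

```text
time_s: 11.62
eef_pos: [563.1, 62.2, 16.3]
ee_rot: [0.0, 0.083, 0.997, -0.0]
force: [-0.4, -0.2, 0.0]
grip_width: 0.004
grip_force: 0.1
time_s: 12.25
eef_pos: [562.4, 50.5, 78.3]
ee_rot: [0.002, 0.083, 0.997, -0.0]
force: [-0.4, 0.7, -0.6]
grip_width: 0.001
grip_force: 0.0
```

```bash
python3 -m handwheel '[[[10.9,-37,0,0,0,0.7,-1],[10.9,-37,0,0,0,0.7,-1],[10.9,-37,0,0,0,0.7,-1],[10.9,-37,0,0,0,0.7,-1],[10.9,-37,0,0,0,0.6,-1],[0,0,0,0,0,0,-1],[0,0,-30,0,0,0,-1],[0,0,-31,0,0,0,-1]]]';python3 -m handwheel '[[[0,0,0,0,0,0,-1],[0.5,5,0,0,0,0,-1],[0.5,5,0,0,0,0,-1],[0.5,5,0,0,0,0,-1],[1.05,10,0,0,0,0,-1],[1.05,10,0,0,0,0,-1],[1.05,10,0,0,0,0,-1],[0,0,0,0,0,0,-1]]]'; python3 - <<'E'
from h import *
snap("scene","pics/s6.png");snap("side","pics/d6.png")
a=cv2.imread("pics/s6.png")[190:310,250:410]; b=cv2.imread("pics/d6.png")[180:300,250:410]
cv2.imwrite("pics/c6.png",np.hstack([cv2.resize(q,(400,300),interpolation=cv2.INTER_CUBIC) for q in(a,b)]))
E
```

```text
time_s: 13.25
eef_pos: [615.2, -133.0, 14.0]
ee_rot: [-0.0, 0.053, 0.999, 0.0]
force: [-0.3, -1.0, -0.6]
grip_width: 0.001
grip_force: 0.0
time_s: 14.25
eef_pos: [620.6, -87.6, 15.3]
ee_rot: [-0.0, 0.053, 0.999, 0.0]
force: [0.1, -0.2, -0.2]
grip_width: -0.003
grip_force: 0.0
```

View pics/c6.png

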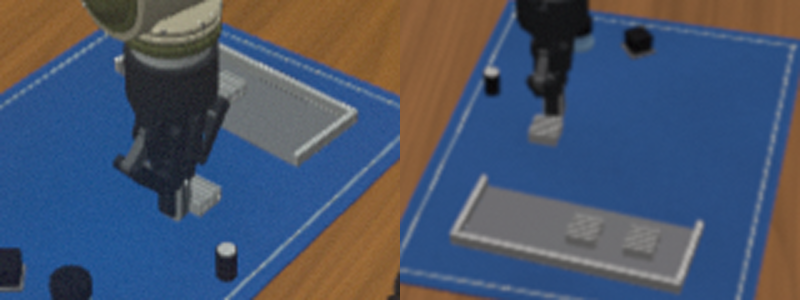

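Sink C (right crop at (545,130)) is ahead of the tips, and A and B lie inside at (641,240) and (584,228). I finish the push.

```bash
python3 -m handwheel '[[[1.05,10,0,0,0,0,-1],[1.05,10,0,0,0,0,-1],[1.05,10,0,0,0,0,-1],[1.05,10,0,0,0,0,-1],[1.05,10,0,0,0,0,-1],[1.05,10,0,0,0,0,-1],[1.05,10,0,0,0,0,-1],[1.05,10,0,0,0,0,-1]]]';python3 -m handwheel '[[[1.05,10,0,0,0,0,-1],[1.05,10,0,0,0,0,-1],[1.05,10,0,0,0,0,-1],[1.05,10,0,0,0,0,-1],[1.05,10,0,0,0,0,-1],[1.05,10,0,0,0,0,-1],[0,0,0,0,0,0,-1],[-1,-10,0,0,0,0,-1]]]'; python3 -m handwheel '[[[0,0,30,0,0,0,-1],[0,0,40,0,0,0,-1],[0,-40,50,0,0,0,-1],[0,-40,50,0,0,0,-1],[0,-40,0,0,0,0,-1],[0,0,0,0,0,0,-1]]]'; python3 - <<'E'
from h import *
snap("scene","pics/s7.png");snap("side","pics/d7.png")
a=cv2.imread("pics/s7.png")[185:335,230:430]; b=cv2.imread("pics/d7.png")[170:320,240:440]
cv2.imwrite("pics/c7.png",np.hstack([cv2.resize(q,(400,300),interpolation=cv2.INTER_CUBIC) for q in(a,b)]))
E
```

```text
time_s: 15.35
eef_pos: [629.0, -7.8, 15.3]
ee_rot: [-0.0, 0.053, 0.999, -0.0]
force: [0.6, -0.3, -0.1]
grip_width: 0.002
grip_force: 0.1
time_s: 16.35
eef_pos: [634.2, 41.5, 15.3]
ee_rot: [0.0, 0.053, 0.999, -0.0]
force: [0.3, -1.4, 0.2]
grip_width: -0.003
grip_force: 0.0
time_s: 17.1
eef_pos: [633.8, -80.2, 183.1]
ee_rot: [0.0, 0.056, 0.998, -0.0]
force: [0.4, 0.9, -0.3]
grip_width: -0.003
grip_force: 0.0
```

View pics/c7.png

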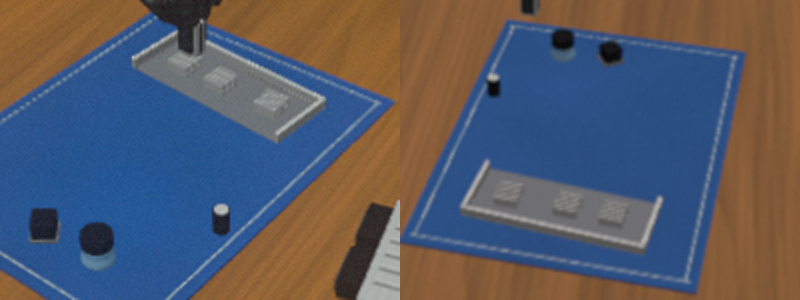

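All three sinks are in the tray: right crop C (509,191), B (567,203), A (613,212). The relay, jar and capacitor have not moved. I'll check the margins in numbers.

```bash
python3 - <<'E'
from h import *
a=p2w("pics/scene0.png",np.array([(183,61),(221,77),(271,100)])/2+[230,185],17)
b=p2w("pics/side0.png",np.array([(213,210),(167,201),(109,190)])/2+[240,170],17)
for q in(a,b):
    d=q[:,:2]-[564,51]; print(np.c_[d@[.986,-.165],d@[.165,.986]].round(1))
E
```

```text
[[-60.8  35.2]
 [ -3.5  39.8]
 [ 70.6  42.4]]
[[-63.2  42.4]
 [ -5.2  43.2]
 [ 69.   44.9]]
```

All three have margins of 15 mm or more on every side, so I hand in.

```bash
python3 -c "
from rig import *
print(finish_job())"
```

```text
the job is handed in; nothing more can be done
None
```

All three heat sinks are fully inside the tray, about 15 mm or more from its walls and mouth by my camera measurements; the relay, jar and capacitor look unmoved, and I handed the job in at about 17 s.

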